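Lay the bar in the infeed cradle and hold the machine guard open

TASK

The chamfering machine is being set up for a new bar: take the taller of the two upright aluminium bars and lay it down (do not drop it) on its side in the cradle beside the machine, centred across both V supports, and let go of it. Then lift the machine's guard by its black handle and hold it open at 50 degrees from closed so that a colleague can set the cutter; the guard falls shut by itself, so finish while still holding it steady there with the fingers. Leave everything else on the bench where it is.

Things in the scene. Friction and masses are not known exactly. Their poses are not given: they have to be found in the camera images.
- bar: the TALL round solid aluminium bar, 36 mm diameter, 120 mm long, about 0.33 kg, standing upright at first; origin at the centre of its lower end face, z along the bar
- bar_center (a point): the middle of the tall bar, on its axis, 60 mm from either end; z along the bar
- cradle_seat (a point): where the bar's middle comes to lie when seated in the cradle: 75 mm above the bench, midway between the two V supports. y = horizontal line along which the bar must lie (either way round), +y points away from the machine; x across it; z up.
- cradle: the fixed dark steel cradle: base plate 90 (x) x 120 (y) x 14 mm with two V supports, each 10 mm thick (y), centred 35 mm either side of its middle, so there is a 60 mm wide free gap between them. The V is 90 degrees, open upwards; its ears reach the height of the bar's axis, 51 mm apart (63 mm over the outside). Origin at the centre of its underside, axes as the seat's
- machine: green bench-top bar-end chamfering machine, fixed, base 220 (x) x 190 (y) mm, 124 mm high with the guard shut; a motor stands out 70 mm from its -y side. Origin at the centre of its underside; its front faces its -x, the cradle stands off its +y side (the gap between them varies)
- guard (a joint): opening angle of the guard in rad: 0 shut (level, on its stop), grows as its front edge is lifted, 1.35 at most; 50 degrees is 0.873. The hinge is free: the guard (0.4 to 0.6 kg) falls shut from any angle when let go
- guard_hinge (a point): point on the guard's hinge axis, 80 mm behind (+x of) the machine's origin and 120 mm above the bench; the axis runs along the machine's y
- guard_handle (a point): middle of the guard's black round handle bar, 12 mm thick, 100 mm long, parallel to the hinge and 225 mm from it; shut, it is level with the hinge, 120 mm above the bench, and stands 45 mm clear in front (-x) of the guard's front plate, free above and below. The guard is a steel plate 180 mm wide with a 40 mm lip down its front edge
- short_bar: the other, SHORT round aluminium bar, 36 mm diameter, 60 mm tall, standing upright; origin at the centre of its underside... Leave it.
- screwdriver: screwdriver with red handle, lying, about 200 mm long along its x; origin under its middle. Leave it.
- file: file with red handle, lying, 250 mm long along its x, 22 mm high; origin under its middle. Leave it.
- parts_bin: small open blue bin, 150 (its x) x 100 x 60 mm high; origin at the centre of its underside. Leave it.
- multimeter: black multimeter, 150 (its x) x 75 x 41 mm high, lying; origin at the centre of its underside. Leave it.
- pliers: red-handled pliers, lying, 190 mm long along its x, 16 mm high; origin between the ends of its handles, its +x to the jaws. Leave it.
- reel: empty black plastic reel lying flat, 130 mm diameter, 52 mm high; origin at the centre of its underside. Leave it.
- assortment_case: flat assortment case, 130 (its x) x 200 x 37 mm high; origin at the centre of its underside. Leave it.
Mind the look-alikes: they are no part of the job. What is shaped like the bar but orange or purple is not meant.

How it is judged:
By the outcome, as a careful person would: the job done as asked, in the order asked, and still so for the second after the job is handed in, while the arm keeps its last pose, push and grip.
It also fails if it takes over 51 s, if anything falls off the work surface, if the arm or the gripper's body presses on something with over 40 N, if the wrist force passes 120 N, or if a joint passes its speed limit or range.

ROBOT

A 6-joint arm with a two-finger parallel gripper is mounted at the origin on the work surface. World frame = base frame: x ahead of the robot, y to its left, z up, the work surface at z = 0. Lengths are in m, angles in rad, forces in N, time in s.
With the tool pointing down it reaches from about 0.375 to 0.925 m from the base axis. Payload 5.7 kg.
Tool frame: the origin (TCP) lies at the very end of the fingers, on their centre line; the grasp point (between the pads) lies 19 mm behind it; z points along the fingers, y is the line along which they close (so a half turn about z gives the same grasp; the last joint's range is limited). The gripper opens to 88 mm and grips with 3 to 60 N. Pads are 20 mm wide; open, the fingers measure 115 mm over their backs; the gripper's body (75 mm by 178 mm) begins 61 mm behind the grasp point.
Start: joints at [1.034, 0.359, 1.51, -0, 1.272, -0.115], TCP at [0.246, 0.547, 0.223] pointing down, gripper open.
Joint ranges: [-2.97, 2.97], [-1.01, 2.36], [0.21, 2.38], [-0.96, 4.11], [0.2, 2.71], [-2.98, 2.98]. Speed limits (rad/s): [2.39, 2.39, 3.14, 3.14, 3.14, 3.14].

INTERFACE

Orientations are given as a unit quaternion [w, x, y, z].
In Python, from workcell import arm gives the robot as it stands.
- The arm moves only by the shell command python3 -m inch 'ROWS'. ROWS is JSON, a list of rows, each an object of numbers: "x", "y", "z": the shift along the tool's x, y, z in units of 30 mm (1.0 is 30 mm); "spin": the turn about the tool's z in units of 6 degrees (1.0 is 6 degrees); "grip": the closure, from 0 (fully open) to 1 (shut). In form: [{"x": .., "y": .., "z": .., "spin": .., "grip": ..}, ...]. A call has 1 to 10 rows; each row is the pose to reach, as a shift and turn from the pose commanded when the call began, along the tool's axes at that moment; what a row does not reach only later rows make up. A row lasts 1/8 s, in which the tool goes at most 62.5 mm and 10.7 degrees, less where a joint would pass 70% of its speed; a pose out of reach is approached as far as the arm can. A call with a gripper value outside its range is refused whole. The fingers move at their own pace and stop on an object; the grip force is fixed at half the most. Time passes only in rows, so rows that repeat a pose let the fingers close. It gives the time, the measured TCP pose, the force, the opening and the grip force at its end, in the units of the state.
- arm.get_state(): the state, without advancing time (a new reading comes with each control period).
- arm.camera(name): name is "scene" or "top"; returns a dict with "color" (400x640x3 uint8, red, green, blue), "depth" (400x640 float32, m along the optical axis (not along the pixel's ray), 0 where there is no reading), "vertical_fov" (degrees; the focal length in pixels is half the picture's height over the tangent of half this angle, whatever the lens; pixels are square), "cx", "cy" (the principal point, pixels), "k1" (the pictures are not rectified: a ray, as slopes to the right and down, at radius r is drawn at 1 + k1 r^2 times it, then the intrinsics apply), "R" (3x3) and "t" (3): a world point X has camera coordinates R X + t. Camera axes: x right, y down, z forward; pixel columns grow to the right and rows downward; lengths in m; the calibration is good to about 2 mm. A picture is of the moment at which its call begins.
- arm.sign_off(): hands the job in; it is judged then, once.
The state is a dict: "time_s": time; "joint_positions": joint angles; "joint_velocities": joint speeds; "effort": joint torques, N m; "position": TCP position; "eef_rot": TCP orientation; "wrist_force": force on the tool from outside, world axes, zero at the start; "wrist_torque": the same for the moment, N m; "width": finger opening in m; "finger_force": force on a finger pad.
Only numpy, scipy, OpenCV 4.12 (cv2) and the standard library are available. Lean on these libraries where they do the work, as an engineer would, in place of code of your own. Each camera call takes 0.05 s, during which the arm holds its last target. There are 200 camera calls.

## Working session

There is one attempt and no reset: what is moved stays moved. The work goes in short steps, Python scripts to look and compute and a shell command to move; the robot and the scene stay as the last step left them, time stands still between calls to the robot, and variables do not carry over. Pictures are saved under pics/ and viewed, at most 13 in all, crops included, and the job is handed in when it is done.

```bash
ls; mkdir -p pics; python3 - <<'E'
from workcell import arm
import cv2,numpy as np,pickle
d={}
for n in("scene","top"):
    c=arm.camera(n); d[n]=c
    cv2.imwrite(f"pics/{n}0.png",c["color"][...,::-1])
    print(n,c["vertical_fov"],c["cx"],c["cy"],c["k1"],-np.array(c["R"]).T@c["t"])
pickle.dump(d,open("cam0.pkl","wb"))
print(arm.get_state())
E
```

```text
pics
scene 49.60378116682807 321.88014924866735 202.9566248214983 -0.08079376415307632 [ 1.54068181 -0.4201329   0.78814983]
top 49.21188464743344 320.2697089161132 193.93182330168588 0.04106782629617471 [ 0.45817447 -0.0094962   1.28957413]
{'time_s': 0.1, 'joint_positions': array([ 1.03389986e+00,  3.59451646e-01,  1.51131676e+00, -2.67332640e-05,
        1.27251036e+00, -1.15085917e-01]), 'joint_velocities': array([ 0.00085336, -0.00107037, -0.00438303,  0.00140175, -0.00054444,
        0.0002095 ]), 'effort': array([ 1.46209226e-03, -5.16355491e+01, -2.71410996e+01,  6.77613239e-02,
        2.74915423e-02, -2.90156294e-06]), 'position': array([0.24533342, 0.54686381, 0.22188538]), 'eef_rot': array([-2.57886704e-04,  2.09341275e-01,  9.77842278e-01, -8.02746321e-04]), 'wrist_force': array([0.80602558, 0.21312792, 0.03369128]), 'wrist_torque': array([-0.03210908, -0.00737212, -0.00179471]), 'finger_force': 0.0, 'width': 0.08772057008895703}
```

View pics/scene0.png

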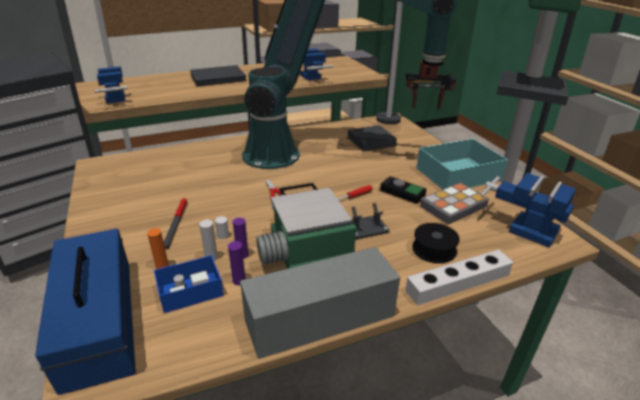

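View pics/top0.png

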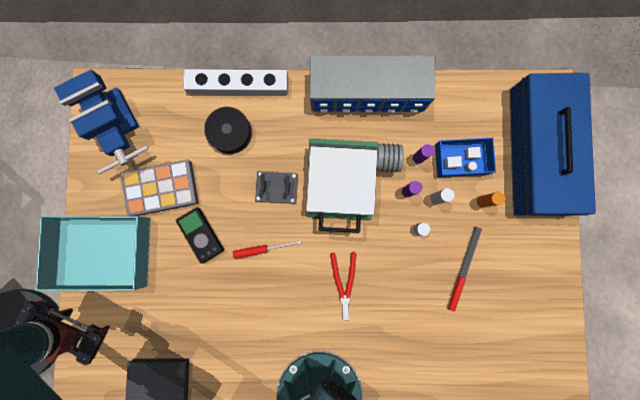

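The top view has +x up and +y left. The tall bar is at about (444,196), the short bar at (423,229), the machine at (342,180) with its handle at (340,225), and the cradle at (276,187). The purple bars at (423,153) and (412,188) and the orange bar at (490,200) are decoys.

```bash
cat > h.py <<'E'
import numpy as np,cv2
def cloud(c):
    h,w=c["depth"].shape; f=h/2/np.tan(np.radians(c["vertical_fov"])/2)
    K=np.array([[f,0,c["cx"]],[0,f,c["cy"]],[0,0,1]])
    u,v=np.meshgrid(np.arange(w),np.arange(h))
    n=cv2.undistortPoints(np.stack([u,v],-1).reshape(-1,1,2).astype(float),K,np.array([c["k1"],0,0,0])).reshape(h,w,2)
    z=c["depth"].astype(float); P=np.dstack([n*z[...,None],z])
    W=(P-np.array(c["t"]))@np.array(c["R"]); W[z==0]=np.nan
    return W
E
python3 - <<'E'
import pickle,numpy as np,cv2
from h import cloud
d=pickle.load(open("cam0.pkl","rb"))
W=cloud(d["top"]);S=cloud(d["scene"])
print("bench z",np.nanmedian(W[260:320,380:440,2]),np.nanmedian(W[330:350,200:290,2]))
for n,(u,v) in dict(tall=(445,196),short=(423,229),pur1=(425,152),pur2=(413,188),orange=(491,200),bin=(465,158),reel=(228,130),mult=(200,235),screw=(252,252),file=(460,285)).items():
    B=W[v-14:v+15,u-14:u+15].reshape(-1,3); m=np.nanmax(B[:,2]); 
    zt=np.nanpercentile(B[:,2],97); T=B[B[:,2]>zt-.006]
    print(n,"top z %.3f"%zt,"mid",T.mean(0).round(4),"ext",np.ptp(T,axis=0).round(3),len(T))
# machine top plate
def rect(lo,hi,box,nm):
    x0,x1,y0,y1=box;m=(W[...,2]>lo)&(W[...,2]<hi)&(W[...,0]>x0)&(W[...,0]<x1)&(W[...,1]>y0)&(W[...,1]<y1)
    p=W[m][:,:2]; r=cv2.minAreaRect((p*1000).astype(np.float32)); print(nm,r,len(p)); return p
c=W[180,342];print("plate",c,"cradle",W[187,276],"handle",W[229,340],W[228,340],W[230,340],W[231,340])
rect(.105,.15,(c[0]-.085,c[0]+.2,c[1]-.13,c[1]+.13),"plate")
k=W[187,276]
rect(.006,.03,(k[0]-.1,k[0]+.1,k[1]-.09,k[1]+.09),"crbase")
p=rect(.04,.09,(k[0]-.1,k[0]+.1,k[1]-.075,k[1]+.075),"crVs")
p=rect(.10,.14,(c[0]-.2,c[0]-.115,c[1]-.1,c[1]+.1),"handle"); print(p.min(0),p.max(0))
for v in range(214,236,2): print(v,W[v,320:362:4].round(3)[:,2],W[v,340,:2].round(3))
cv2.imwrite("pics/crop.png",cv2.resize(d["top"]["color"][120:250,240:520,::-1],None,fx=2.85,fy=2.85,interpolation=cv2.INTER_CUBIC))
E
```

```text
bench z -0.0003472522638192334 -0.00014231305103830502
tall top z 0.122 mid [ 0.564  -0.3367  0.12  ] ext [0.033 0.034 0.01 ] 132
short top z 0.062 mid [ 0.471  -0.286   0.0598] ext [0.036 0.034 0.01 ] 127
pur1 top z 0.122 mid [ 0.6834 -0.2863  0.1205] ext [0.034 0.034 0.01 ] 130
pur2 top z 0.122 mid [ 0.5836 -0.2532  0.1202] ext [0.035 0.033 0.01 ] 137
orange top z 0.122 mid [ 0.5538 -0.4715  0.1201] ext [0.035 0.034 0.01 ] 139
bin top z 0.038 mid [ 0.6608 -0.4085  0.038 ] ext [0.075 0.082 0.034] 154
reel top z 0.057 mid [0.7533 0.2678 0.0539] ext [0.083 0.083 0.01 ] 609
mult top z 0.044 mid [0.4422 0.3454 0.0409] ext [0.079 0.081 0.01 ] 206
screw top z 0.026 mid [0.4051 0.1973 0.0241] ext [0.034 0.081 0.01 ] 198
file top z 0.023 mid [ 0.3049 -0.3928  0.0206] ext [0.07  0.036 0.01 ] 135
plate [ 0.60047057 -0.05696191  0.12318464] cradle [0.59207415 0.13209822 0.01719474] handle [ 0.46915846 -0.05154191  0.1258021 ] [ 0.47179427 -0.0515121   0.12661565] [ 0.46652178 -0.05157985  0.12476254] [ 0.46387853 -0.05159537  0.12434297]
plate ((612.841796875, -72.70098876953125), (221.5570220
[... 792 characters left out ...]
17
  0.121] [ 0.497 -0.056]
222 [ 0.13   0.001 -0.002  0.002 -0.003  0.001 -0.004  0.004  0.004  0.122
  0.124] [ 0.491 -0.056]
224 [ 0.127  0.006 -0.004  0.001 -0.     0.     0.003 -0.003 -0.001  0.122
  0.123] [ 0.485 -0.056]
226 [ 0.125  0.122 -0.002  0.002  0.005  0.002  0.001  0.005  0.     0.127
  0.119] [ 0.479 -0.056]
228 [0.126 0.131 0.125 0.122 0.124 0.127 0.129 0.123 0.125 0.123 0.121] [ 0.472 -0.052]
230 [0.123 0.127 0.122 0.129 0.125 0.125 0.128 0.125 0.125 0.125 0.003] [ 0.467 -0.052]
232 [ 0.001  0.002 -0.004 -0.     0.001 -0.    -0.003 -0.006  0.119  0.121
  0.003] [ 0.462 -0.056]
234 [-0.001  0.002  0.     0.005  0.001  0.001  0.002 -0.     0.001  0.
  0.001] [ 0.456 -0.056]
```

View pics/crop.png

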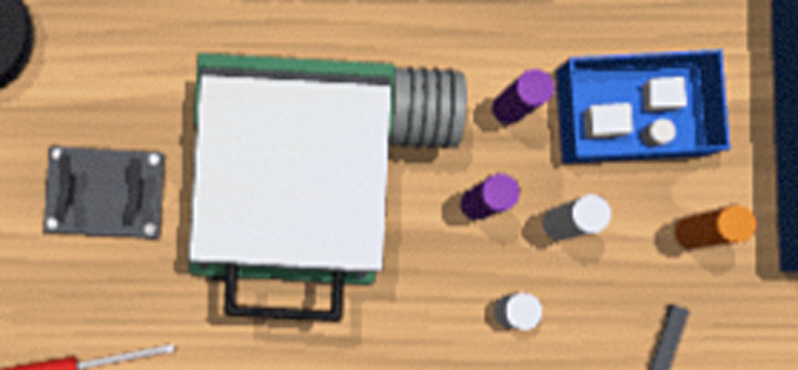

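The crop confirms the layout: plate tilted about 3°, handle bar at crop (285,313), cradle Vs at (67,195) and (133,192). Next I'll refine the machine and cradle yaw and compute the first move.

```bash
cat >> h.py <<'E'
def frame(st):
    from scipy.spatial.transform import Rotation as Ro
    q=st["eef_rot"]; return Ro.from_quat([q[1],q[2],q[3],q[0]]).as_matrix()
def go(p,yaw=None,st=None):
    """units for TCP -> p (world), tool-y heading yaw (deg)"""
    from workcell import arm
    st=st or arm.get_state(); M=frame(st)
    d=M.T@(np.array(p)-st["position"])/.03
    a=np.degrees(np.arctan2(M[1,1],M[0,1])); s=0 if yaw is None else ((a-yaw+90)%180-90)/6
    print("at",st["position"].round(4),"ytool %.1f"%a,"tilt",M[2].round(3),"-> x %.2f y %.2f z %.2f spin %.2f"%(*d,s))
E
python3 - <<'E'
import pickle,numpy as np,cv2
from h import cloud,go
d=pickle.load(open("cam0.pkl","rb"));c=d["top"];W=cloud(c);col=c["color"].astype(int)
def pts(m):
    n,l,s,_=cv2.connectedComponentsWithStats(cv2.morphologyEx(m.astype(np.uint8),cv2.MORPH_OPEN,np.ones((3,3))))
    k=1+np.argmax(s[1:,4]); return l==k
Z=W[...,2]; v,u=np.mgrid[:400,:640]
m=(Z>.11)&(Z<.14)&(col.min(-1)>150)&(u>290)&(u<390)&(v>130)&(v<225)
r=cv2.minAreaRect((W[pts(m)][:,:2]*1000).astype(np.float32));print("plate",r,cv2.boxPoints(r))
m=(Z>.11)&(Z<.14)&(u>318)&(u<362)&(v>224)&(v<236)
p=W[m][:,:2];
q=p[(abs(p[:,1]+.05)<.042)];f=np.polyfit(q[:,1],q[:,0],1);print("handle slope deg",np.degrees(np.arctan(f[0])),"x at -.05",np.polyval(f,-.05),"y range",np.percentile(p[:,1],[1,99]))
m=(col.max(-1)<125)&(u>250)&(u<302)&(v>165)&(v<210)&(Z<.09)
r=cv2.minAreaRect((W[pts(m)&(Z<.022)][:,:2]*1000).astype(np.float32));print("base",r,cv2.boxPoints(r))
e=(Z>.035)&(u>250)&(u<302)&(v>165)&(v<210)
q=W[e]; 
for s in(0,1):
    t=q[(q[:,1]>.132)==bool(s)];print("V",t.mean(0),t.min(0),t.max(0),len(t))
m=(col[...,2]>col[...,0]+40)&(u>430)&(u<500)&(v>130)&(v<185)
t=W[pts(m)];print("bin",t.min(0),t.max(0))
go([.564,-.337,.222],35)
E
```

```text
plate ((601.2089233398438, -56.233665466308594), (179.76353454589844, 175.06228637695312), 86.95532989501953) [[ 509.0273   -141.33939 ]
 [ 683.84247  -150.63773 ]
 [ 693.3905     28.872055]
 [ 518.5754     38.170395]]
handle slope deg 3.225287663323735 x at -.05 0.46892927984775573 y range [-0.10495025  0.00425699]
base ((592.4032592773438, 133.19361877441406), (122.6229476928711, 87.88040161132812), 87.42940521240234) [[545.75745   73.91458 ]
 [633.54944   69.973114]
 [639.0491   192.47266 ]
 [551.2571   196.41412 ]]
V [0.59146267 0.09646243 0.06199337] [0.56362791 0.09137635 0.03575047] [0.62044628 0.103752   0.07831943] 79
V [0.59667686 0.16603925 0.06191432] [0.56645909 0.16033189 0.03742484] [0.62679174 0.17355595 0.0775198 ] 95
bin [nan nan nan] [nan nan nan]
at [0.2453 0.5469 0.2219] ytool 65.8 tilt [ 0.    -0.002 -1.   ] -> x -21.75 y -22.53 z 0.03 spin 5.14
```

```bash
python3 -m inch '[{"x":-21.75,"y":-22.53,"z":0,"spin":5.14,"grip":0},{"x":-21.75,"y":-22.53,"z":0,"spin":5.14,"grip":0},{"x":-21.75,"y":-22.53,"z":0,"spin":5.14,"grip":0},{"x":-21.75,"y":-22.53,"z":0,"spin":5.14,"grip":0},{"x":-21.75,"y":-22.53,"z":0,"spin":5.14,"grip":0},{"x":-21.75,"y":-22.53,"z":0,"spin":5.14,"grip":0},{"x":-21.75,"y":-22.53,"z":0,"spin":5.14,"grip":0},{"x":-21.75,"y":-22.53,"z":0,"spin":5.14,"grip":0},{"x":-21.75,"y":-22.53,"z":0,"spin":5.14,"grip":0},{"x":-21.75,"y":-22.53,"z":0,"spin":5.14,"grip":0}]'; python3 -c "
from h import go
go([.564,-.337,.222],35)"
```

```text
time_s: 1.35
position: [0.4578, -0.0426, 0.2226]
eef_rot: [-0.0, 0.462, 0.887, 0.0]
wrist_force: [1.0, 0.1, 0.2]
width: 0.0882
finger_force: 0.0
at [ 0.4578 -0.0426  0.2226] ytool 35.0 tilt [ 0.  0. -1.] -> x -10.07 y -2.72 z 0.02 spin -0.00
```

```bash
python3 -m inch '[{"x":-10.07,"y":-2.72,"z":0,"grip":0},{"x":-10.07,"y":-2.72,"z":0,"grip":0},{"x":-10.07,"y":-2.72,"z":0,"grip":0},{"x":-10.07,"y":-2.72,"z":0,"grip":0},{"x":-10.07,"y":-2.72,"z":0,"grip":0},{"x":-10.07,"y":-2.72,"z":0,"grip":0},{"x":-10.07,"y":-2.72,"z":3,"grip":0},{"x":-10.07,"y":-2.72,"z":4.5,"grip":0},{"x":-10.07,"y":-2.72,"z":5.7,"grip":0},{"x":-10.07,"y":-2.72,"z":5.7,"grip":0}]'; python3 -m inch '[{"grip":0.65},{"grip":0.65},{"grip":0.65},{"grip":0.65},{"grip":0.65}]';  python3 -c "
from h import go
go([.564,-.337,.051],35)"
```

```text
at [ 0.4578 -0.0426  0.2226] ytool 35.0 tilt [ 0.  0. -1.] -> x -10.07 y -2.72 z 5.72 spin -0.00validation failed for argument at $[0]...
validation failed for argument at $[0]...
```

```bash
python3 -m inch '[{"x":-10.07,"y":-2.72,"z":0,"spin":0,"grip":0},{"x":-10.07,"y":-2.72,"z":0,"spin":0,"grip":0},{"x":-10.07,"y":-2.72,"z":0,"spin":0,"grip":0},{"x":-10.07,"y":-2.72,"z":0,"spin":0,"grip":0},{"x":-10.07,"y":-2.72,"z":0,"spin":0,"grip":0},{"x":-10.07,"y":-2.72,"z":0,"spin":0,"grip":0},{"x":-10.07,"y":-2.72,"z":2,"spin":0,"grip":0},{"x":-10.07,"y":-2.72,"z":4,"spin":0,"grip":0},{"x":-10.07,"y":-2.72,"z":5.7,"spin":0,"grip":0},{"x":-10.07,"y":-2.72,"z":5.7,"spin":0,"grip":0}]' && python3 -m inch '[{"x":0,"y":0,"z":0,"spin":0,"grip":0.65},{"x":0,"y":0,"z":0,"spin":0,"grip":0.65},{"x":0,"y":0,"z":0,"spin":0,"grip":0.65},{"x":0,"y":0,"z":0,"spin":0,"grip":0.65},{"x":0,"y":0,"z":0,"spin":0,"grip":0.65}]';  python3 -c "
from h import go
go([.37,-.27,.21],0)"
```

```text
time_s: 2.6
position: [0.5602, -0.3311, 0.0476]
eef_rot: [-0.005, 0.462, 0.887, 0.001]
wrist_force: [-0.4, 0.3, -0.3]
width: 0.0878
finger_force: 0.0
time_s: 3.22
position: [0.5638, -0.3353, 0.0523]
eef_rot: [0.0, 0.462, 0.887, -0.0]
wrist_force: [-1.5, -1.5, 1.4]
width: 0.0414
finger_force: 1.0
at [ 0.5638 -0.3353  0.0523] ytool 35.0 tilt [-0.001 -0.001 -1.   ] -> x 5.49 y -4.05 z -5.26 spin 5.83
```

```bash
python3 -m inch '[{"x":0,"y":0,"z":0,"spin":0,"grip":0.75},{"x":0,"y":0,"z":0,"spin":0,"grip":0.75},{"x":0,"y":0,"z":0,"spin":0,"grip":0.75},{"x":0,"y":0,"z":-1.5,"spin":0,"grip":0.75},{"x":0,"y":0,"z":-3.5,"spin":0,"grip":0.75},{"x":0,"y":0,"z":-3.5,"spin":0,"grip":0.75},{"x":0,"y":0,"z":-3.5,"spin":0,"grip":0.75}]';  python3 - <<'E'
from h import *
from workcell import arm
go([.37,-.27,.157],0)
c=arm.camera("scene");cv2.imwrite("pics/s1.png",cv2.resize(c["color"][130:290,130:380,::-1],None,fx=3,fy=3))
E
```

```text
time_s: 4.1
position: [0.5633, -0.3339, 0.1553]
eef_rot: [-0.001, 0.462, 0.887, 0.0]
wrist_force: [-0.1, 0.4, -4.2]
width: 0.0359
finger_force: 30.0
at [ 0.5633 -0.3339  0.1553] ytool 35.0 tilt [ 0.002 -0.    -1.   ] -> x 5.44 y -4.06 z -0.04 spin 5.83
```

View pics/s1.png

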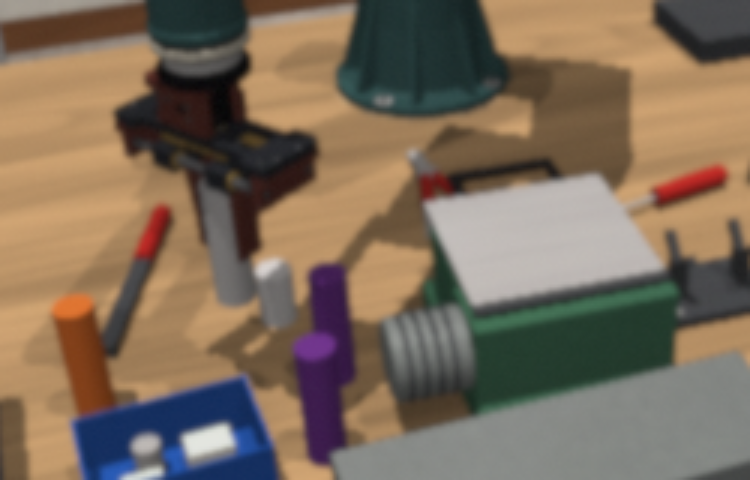

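The bar is gripped upright at crop (230,240) and lifted clear. I'll take it to the open bench area in front and tip it there about its bottom edge.

```bash
python3 -m inch '[{"x":5.44,"y":-4.06,"z":0,"spin":5.83,"grip":0.75},{"x":5.44,"y":-4.06,"z":0,"spin":5.83,"grip":0.75},{"x":5.44,"y":-4.06,"z":0,"spin":5.83,"grip":0.75},{"x":5.44,"y":-4.06,"z":0,"spin":5.83,"grip":0.75},{"x":5.44,"y":-4.06,"z":0,"spin":5.83,"grip":0.75},{"x":5.44,"y":-4.06,"z":1.5,"spin":5.83,"grip":0.75},{"x":5.44,"y":-4.06,"z":3,"spin":5.83,"grip":0.75},{"x":5.44,"y":-4.06,"z":3.25,"spin":5.83,"grip":0.75},{"x":5.44,"y":-4.06,"z":3.25,"spin":5.83,"grip":0.75},{"x":5.44,"y":-4.06,"z":3.25,"spin":5.83,"grip":0.75}]';  python3 - <<'E'
from h import *
go([.37,-.27,.0513],0)
E
```

```text
time_s: 5.4
position: [0.3721, -0.2722, 0.0604]
eef_rot: [0.001, 0.707, 0.707, -0.0]
wrist_force: [-0.0, 0.5, -2.9]
width: 0.0358
finger_force: 30.0
at [ 0.3721 -0.2722  0.0604] ytool 0.0 tilt [-0.002  0.002 -1.   ] -> x 0.07 y -0.07 z 0.30 spin 0.01
```

```bash
python3 -m inch '[{"x":0,"y":0,"z":0.2,"spin":0,"grip":0.75},{"x":0,"y":0,"z":0.33,"spin":0,"grip":0.75},{"x":0,"y":0,"z":0.33,"spin":0,"grip":0.75},{"x":0.3,"y":0,"z":0.31,"spin":0,"grip":0.75},{"x":0.63,"y":0,"z":0.29,"spin":0,"grip":0.75},{"x":0.95,"y":0,"z":0.31,"spin":0,"grip":0.75},{"x":0.95,"y":0,"z":0.31,"spin":0,"grip":0.75}]';  python3 - <<'E'
from h import *
from workcell import arm
go([.37,-.27,.0513],0)
c=arm.camera("scene");W=cloud(c)
cv2.imwrite("pics/s2.png",cv2.resize(c["color"][130:290,130:380,::-1],None,fx=3,fy=3))
E
```

```text
time_s: 6.28
position: [0.3725, -0.244, 0.0511]
eef_rot: [0.003, 0.707, 0.708, -0.0]
wrist_force: [-0.5, -4.2, 8.8]
width: 0.0354
finger_force: 30.0
at [ 0.3725 -0.244   0.0511] ytool 0.1 tilt [-0.004  0.004 -1.   ] -> x -0.87 y -0.08 z -0.00 spin 0.01
```

View pics/s2.png

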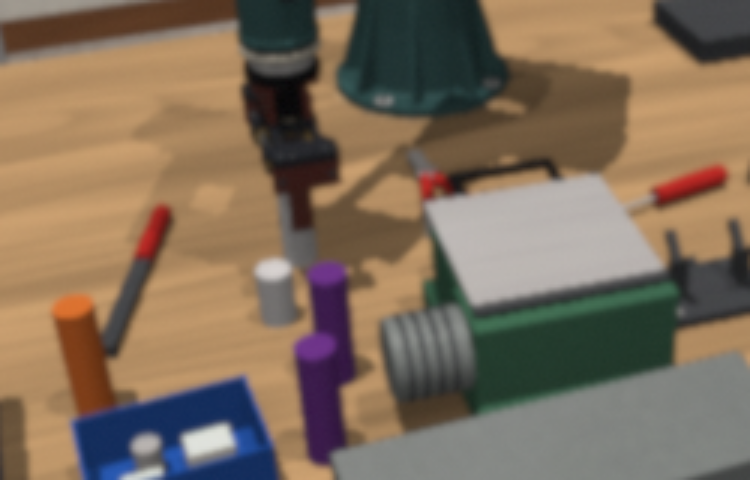

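The bar slid on the bench without tipping: the 30 N grip resists turning. It is resting on the bench, so I'll try easing the grip to let it turn in the pads.

```bash
python3 -m inch '[{"x":0,"y":0,"z":0,"spin":0,"grip":0.60},{"x":0,"y":0,"z":0,"spin":0,"grip":0.60}]'; python3 -m inch '[{"x":0,"y":0,"z":0,"spin":0,"grip":0.59},{"x":0,"y":0,"z":0,"spin":0,"grip":0.59}]'
```

```text
time_s: 6.58
position: [0.3725, -0.244, 0.051]
eef_rot: [0.003, 0.707, 0.707, -0.0]
wrist_force: [1.3, -3.9, 9.3]
width: 0.0353
finger_force: 25.4
time_s: 6.82
position: [0.372, -0.243, 0.0504]
eef_rot: [0.001, 0.707, 0.707, 0.0]
wrist_force: [2.8, -1.6, 6.0]
width: 0.0362
finger_force: 3.5
```

```bash
python3 -m inch '[{"x":0.15,"y":0,"z":-0.03,"spin":0,"grip":0.59},{"x":0.3,"y":0,"z":-0.06,"spin":0,"grip":0.59},{"x":0.45,"y":0,"z":-0.08,"spin":0,"grip":0.59},{"x":0.63,"y":0,"z":-0.09,"spin":0,"grip":0.59},{"x":0.8,"y":0,"z":-0.08,"spin":0,"grip":0.59},{"x":0.8,"y":0,"z":-0.08,"spin":0,"grip":0.59}]';  python3 - <<'E'
from h import *
from workcell import arm
go([.37,-.27,.0513],0)
c=arm.camera("scene");W=cloud(c)
cv2.imwrite("pics/s3.png",cv2.resize(c["color"][180:240,200:290,::-1],None,fx=7,fy=7))
E
```

```text
time_s: 7.58
position: [0.3702, -0.2178, 0.0522]
eef_rot: [-0.001, 0.707, 0.707, -0.0]
wrist_force: [-0.0, -0.9, -0.7]
width: 0.0358
finger_force: 1.3
at [ 0.3702 -0.2178  0.0522] ytool 0.0 tilt [ 0.001 -0.001 -1.   ] -> x -1.74 y -0.01 z 0.03 spin 0.01
```

View pics/s3.png

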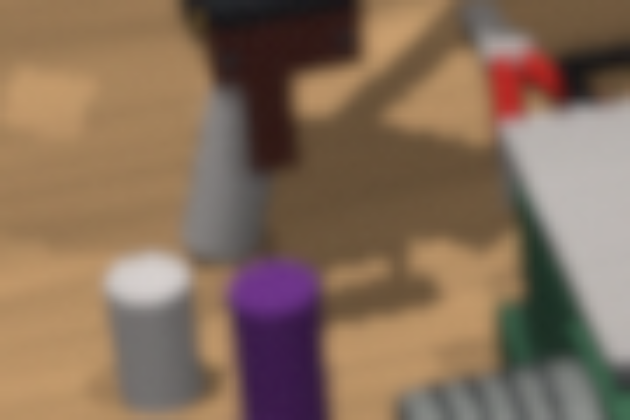

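The foot, at crop (225,250), now lags behind the top, so the bar is tipping about 20°. I'll tighten slightly and continue along the arc.

```bash
python3 -m inch '[{"x":0,"y":0,"z":0,"spin":0,"grip":0.594},{"x":0.22,"y":0,"z":0.05,"spin":0,"grip":0.594},{"x":0.44,"y":0,"z":0.11,"spin":0,"grip":0.594},{"x":0.75,"y":0,"z":0.22,"spin":0,"grip":0.594},{"x":1.03,"y":0,"z":0.38,"spin":0,"grip":0.594},{"x":1.3,"y":0,"z":0.56,"spin":0,"grip":0.594},{"x":1.53,"y":0,"z":0.77,"spin":0,"grip":0.594},{"x":1.53,"y":0,"z":0.77,"spin":0,"grip":0.594}]';  python3 - <<'E'
from h import *
from workcell import arm
go([.37,-.27,.0513],0)
c=arm.camera("scene");W=cloud(c)
cv2.imwrite("pics/s4.png",cv2.resize(c["color"][180:240,200:290,::-1],None,fx=7,fy=7))
E
```

```text
time_s: 8.62
position: [0.3699, -0.1712, 0.0287]
eef_rot: [-0.001, 0.707, 0.707, 0.0]
wrist_force: [-0.2, 3.8, 3.5]
width: 0.0362
finger_force: 7.4
at [ 0.3699 -0.1712  0.0287] ytool 0.0 tilt [ 0.001 -0.001 -1.   ] -> x -3.29 y -0.00 z -0.76 spin 0.01
```

View pics/s4.png

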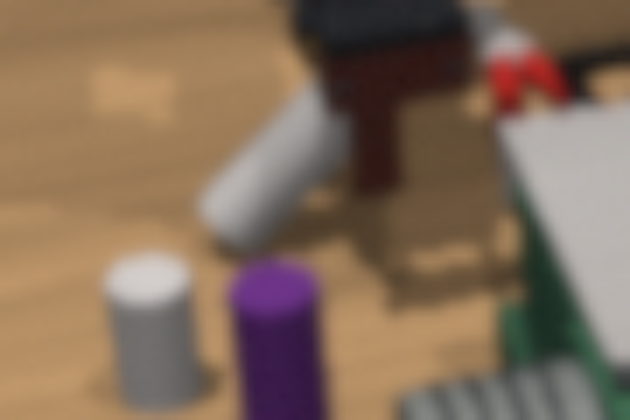

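The bar is at about 55°, foot at crop (225,215). Its top end would land near the pliers handle, so I'll grip firmly, shift back 60 mm, and finish tipping there.

```bash
python3 -m inch '[{"x":0,"y":0,"z":0,"spin":0,"grip":0.75},{"x":0,"y":0,"z":0,"spin":0,"grip":0.75},{"x":-0.3,"y":0,"z":-0.5,"spin":0,"grip":0.75},{"x":-2,"y":0,"z":-0.5,"spin":0,"grip":0.75},{"x":-2,"y":0,"z":-0.4,"spin":0,"grip":0.75},{"x":-2,"y":0,"z":0,"spin":0,"grip":0.75},{"x":-2,"y":0,"z":0.04,"spin":0,"grip":0.75},{"x":-2,"y":0,"z":0.04,"spin":0,"grip":0.75}]' && python3 -m inch '[{"x":0,"y":0,"z":0,"spin":0,"grip":0.594},{"x":0,"y":0,"z":0,"spin":0,"grip":0.594},{"x":0.2,"y":0,"z":0.25,"spin":0,"grip":0.594},{"x":0.38,"y":0,"z":0.5,"spin":0,"grip":0.594},{"x":0.48,"y":0,"z":0.67,"spin":0,"grip":0.594},{"x":0.55,"y":0,"z":0.78,"spin":0,"grip":0.594},{"x":0.55,"y":0,"z":0.78,"spin":0,"grip":0.594}]';  python3 - <<'E'
from h import *
from workcell import arm
go([.37,-.27,.0513],0)
c=arm.camera("scene");W=cloud(c)
cv2.imwrite("pics/s5.png",cv2.resize(c["color"][180:240,200:290,::-1],None,fx=7,fy=7))
E
```

```text
time_s: 9.68
position: [0.3703, -0.2319, 0.0278]
eef_rot: [-0.0, 0.707, 0.708, -0.0]
wrist_force: [-0.3, -0.1, 2.5]
width: 0.0352
finger_force: 30.0
time_s: 10.55
position: [0.3704, -0.216, 0.0042]
eef_rot: [-0.0, 0.707, 0.707, -0.0]
wrist_force: [-0.5, 1.2, -0.9]
width: 0.0361
finger_force: 6.7
at [ 0.3704 -0.216   0.0042] ytool 0.0 tilt [ 0.    -0.001 -1.   ] -> x -1.80 y -0.01 z -1.57 spin 0.00
```

View pics/s5.png

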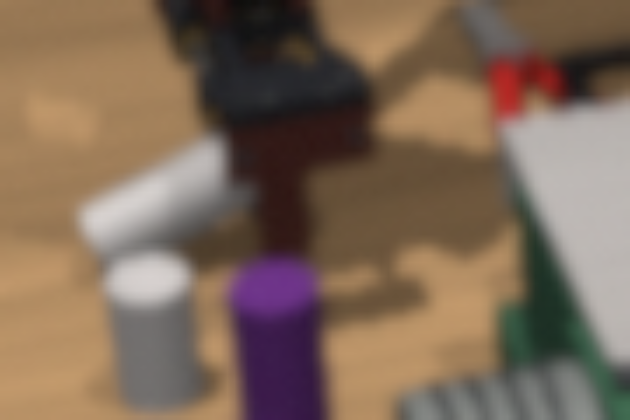

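The bar is nearly flat but still looks tilted. I'll measure the tilt from depth.

```bash
cat > bar.py <<'E'
from h import *
from workcell import arm
c=arm.camera("scene");W=cloud(c);st=arm.get_state();p=st["position"]
col=c["color"].astype(int);g=(np.ptp(col,axis=-1)<45)&(col.mean(-1)>70)
import sys
m=g&(abs(W[...,0]-p[0])<.03)&(abs(W[...,1]-p[1])<.13)&(W[...,2]>.004+float(sys.argv[1]) )&(W[...,2]<p[2]+.075)
n,l,s,cc=cv2.connectedComponentsWithStats(m.astype(np.uint8))
for k in range(1,n):
    if s[k,4]>25:
        q=W[l==k];v=np.linalg.svd(q-q.mean(0),full_matrices=0)[2][0];v*=np.sign(v[1])
        t=(q-q.mean(0))@v
        print(s[k],"mean",q.mean(0).round(4),"dir",v.round(3),"y %.3f..%.3f z %.3f..%.3f len %.3f"%(q[:,1].min(),q[:,1].max(),q[:,2].min(),q[:,2].max(),np.ptp(t)))
        for y in np.arange(q[:,1].min(),q[:,1].max(),.015):
            w=q[abs(q[:,1]-y-.007)<.008]; print("  y %.3f z %.3f..%.3f n%d"%(y+.007,w[:,2].min(),w[:,2].max(),len(w)))
E
python3 bar.py 0
```

```text
[211 199  25  20 245] mean [ 0.3817 -0.268   0.0383] dir [0.012 0.942 0.334] y -0.304..-0.230 z 0.004..0.061 len 0.076
  y -0.297 z 0.004..0.040 n45
  y -0.282 z 0.019..0.048 n56
  y -0.267 z 0.015..0.052 n62
  y -0.252 z 0.020..0.058 n60
  y -0.237 z 0.026..0.061 n37
```

The bar is 19.5° from level; it slid up within the light grip. With the fingers caging it, I'll loosen gradually so friction lets it settle flat.

```bash
python3 -m inch '[{"x":0,"y":0,"z":0,"spin":0,"grip":0.592},{"x":0,"y":0,"z":0,"spin":0,"grip":0.591},{"x":0,"y":0,"z":0,"spin":0,"grip":0.59},{"x":0,"y":0,"z":0,"spin":0,"grip":0.589},{"x":0,"y":0,"z":0,"spin":0,"grip":0.588},{"x":0,"y":0,"z":0,"spin":0,"grip":0.587},{"x":0,"y":0,"z":0,"spin":0,"grip":0.585},{"x":0,"y":0,"z":0,"spin":0,"grip":0.58}]'; python3 bar.py 0
```

```text
time_s: 11.65
position: [0.3705, -0.2161, 0.0046]
eef_rot: [-0.0, 0.707, 0.707, -0.0]
wrist_force: [0.9, -0.6, -0.6]
width: 0.0365
finger_force: 0.0
[244 203  11  11  97] mean [ 0.3854 -0.1868  0.0249] dir [-0.069  0.992 -0.109] y -0.206..-0.171 z 0.005..0.038 len 0.038
  y -0.199 z 0.005..0.038 n39
  y -0.184 z 0.007..0.038 n47
  y -0.169 z 0.007..0.037 n17
[215 205  22  13 215] mean [ 0.3816 -0.2596  0.0275] dir [ 0.12   0.991 -0.066] y -0.292..-0.227 z 0.004..0.040 len 0.065
  y -0.285 z 0.010..0.038 n50
  y -0.270 z 0.011..0.038 n49
  y -0.255 z 0.005..0.039 n61
  y -0.240 z 0.004..0.040 n55
  y -0.225 z 0.004..0.038 n15
```

It's flat on the bench: top z 0.038, y −0.292 to −0.171. I'll shift the fingers to its middle, grip, and lift.

```bash
python3 -m inch '[{"x":-0.2,"y":0,"z":0,"spin":0,"grip":0.55},{"x":-0.51,"y":0,"z":0,"spin":0,"grip":0.55},{"x":-0.51,"y":0,"z":0,"spin":0,"grip":0.75},{"x":-0.51,"y":0,"z":0,"spin":0,"grip":0.75},{"x":-0.51,"y":0,"z":0,"spin":0,"grip":0.75},{"x":-0.51,"y":0,"z":-1.5,"spin":0,"grip":0.75},{"x":-0.51,"y":0,"z":-3.5,"spin":0,"grip":0.75},{"x":-0.51,"y":0,"z":-5.5,"spin":0,"grip":0.75},{"x":-0.51,"y":0,"z":-6.2,"spin":0,"grip":0.75},{"x":-0.51,"y":0,"z":-6.2,"spin":0,"grip":0.75}]'; python3 bar.py .1; python3 -c "
from h import go
go([.5933,.1322,.19],-3)"
```

```text
time_s: 12.95
position: [0.3709, -0.2313, 0.1915]
eef_rot: [0.001, 0.707, 0.707, 0.0]
wrist_force: [-0.8, 0.8, -3.2]
width: 0.0354
finger_force: 30.0
[233 149  18  16 192] mean [ 0.3845 -0.1946  0.2106] dir [-0.101  0.992  0.075] y -0.224..-0.169 z 0.189..0.231 len 0.058
  y -0.217 z 0.193..0.231 n37
  y -0.202 z 0.189..0.222 n65
  y -0.187 z 0.193..0.224 n64
  y -0.172 z 0.193..0.222 n41
[208 152  19  15 204] mean [ 0.383  -0.2679  0.2107] dir [0.016 0.999 0.051] y -0.291..-0.243 z 0.191..0.224 len 0.049
  y -0.284 z 0.191..0.224 n70
  y -0.269 z 0.191..0.223 n69
  y -0.254 z 0.192..0.224 n67
  y -0.239 z 0.193..0.221 n16
at [ 0.37   -0.2306  0.1901] ytool 0.0 tilt [ 0.    -0.001 -1.   ] -> x 12.09 y 7.45 z 0.01 spin 0.50
```

Centred to within 1 mm and level. Next, carry it above the cradle.

```bash
python3 -m inch '[{"x":12.09,"y":7.45,"z":0,"spin":0.5,"grip":0.75},{"x":12.09,"y":7.45,"z":0,"spin":0.5,"grip":0.75},{"x":12.09,"y":7.45,"z":0,"spin":0.5,"grip":0.75},{"x":12.09,"y":7.45,"z":0,"spin":0.5,"grip":0.75},{"x":12.09,"y":7.45,"z":0,"spin":0.5,"grip":0.75},{"x":12.09,"y":7.45,"z":0,"spin":0.5,"grip":0.75},{"x":12.09,"y":7.45,"z":0,"spin":0.5,"grip":0.75},{"x":12.09,"y":7.45,"z":0,"spin":0.5,"grip":0.75},{"x":12.09,"y":7.45,"z":0,"spin":0.5,"grip":0.75},{"x":12.09,"y":7.45,"z":0,"spin":0.5,"grip":0.75}]'; python3 bar.py .1; python3 - <<'E'
from h import *
from workcell import arm
go([.5933,.1322,.0615],-3)
c=arm.camera("scene");W=cloud(c);Z=W[...,2]
for lo,hi in((.045,.078),(.006,.02)):
  m=(Z>lo)&(Z<hi)&(abs(W[...,0]-.593)<.06)&(abs(W[...,1]-.132)<.075);q=W[m]
  if lo>.04:
    for s in(0,1):
        t=q[(q[:,1]>.132)==bool(s)];print("V",t.mean(0),np.percentile(t[:,1],[3,97]),np.percentile(t[:,0],[3,97]),len(t))
E
```

```text
time_s: 14.25
position: [0.5925, 0.1301, 0.1893]
eef_rot: [-0.001, 0.726, 0.688, -0.001]
wrist_force: [0.0, -0.4, -3.2]
width: 0.0352
finger_force: 30.0
[379 163  15  14 163] mean [0.6078 0.1679 0.2084] dir [-0.097  0.995  0.012] y 0.137..0.190 z 0.187..0.229 len 0.055
  y 0.144 z 0.194..0.229 n24
  y 0.159 z 0.193..0.221 n54
  y 0.174 z 0.189..0.220 n61
  y 0.189 z 0.187..0.219 n35
[350 165  22  15 249] mean [0.5991 0.0917 0.2092] dir [0.182 0.98  0.082] y 0.069..0.125 z 0.189..0.222 len 0.057
  y 0.076 z 0.189..0.222 n103
  y 0.091 z 0.189..0.222 n64
  y 0.106 z 0.189..0.220 n60
  y 0.121 z 0.193..0.220 n35
[325 196  17  12 116] mean [0.593  0.0151 0.1266] dir [-1.     0.025  0.002] y 0.000..0.032 z 0.123..0.130 len 0.057
  y 0.007 z 0.123..0.130 n60
  y 0.022 z 0.123..0.129 n57
  y 0.037 z 0.125..0.127 n4
at [0.5929 0.1301 0.1898] ytool -3.1 tilt [-0.001 -0.002 -1.   ] -> x 0.07 y 0.02 z 4.28 spin -0.01
V [0.58600425 0.09199605 0.06169285] [0.08686802 0.09853127] [0.56197753 0.61478126] 73
V [0.58911375 0.16158752 0.06074684] [0.1565739  0.16846632] [0.56567547 0.61972014] 80
```

```bash
python3 -m inch '[{"x":0,"y":0,"z":1.5,"spin":0,"grip":0.75},{"x":0,"y":0,"z":3,"spin":0,"grip":0.75},{"x":0,"y":0,"z":3.7,"spin":0,"grip":0.75},{"x":0,"y":0,"z":4.1,"spin":0,"grip":0.75},{"x":0,"y":0,"z":4.2,"spin":0,"grip":0.75},{"x":0,"y":0,"z":4.28,"spin":0,"grip":0.75},{"x":0,"y":0,"z":4.28,"spin":0,"grip":0.75}]'; python3 -m inch '[{"x":0,"y":0,"z":0.04,"spin":0,"grip":0.75},{"x":0,"y":0,"z":0.08,"spin":0,"grip":0.75},{"x":0,"y":0,"z":0.08,"spin":0,"grip":0.75}]'; python3 bar.py .04
```

```text
time_s: 15.22
position: [0.5931, 0.1306, 0.0651]
eef_rot: [0.0, 0.725, 0.688, -0.001]
wrist_force: [-8.8, -2.7, 15.0]
width: 0.0356
finger_force: 30.0
time_s: 15.6
position: [0.5926, 0.1306, 0.0637]
eef_rot: [-0.0, 0.725, 0.689, -0.001]
wrist_force: [-13.3, -1.8, 25.2]
width: 0.0353
finger_force: 30.0
[326 195  16  13 119] mean [0.5925 0.0151 0.1267] dir [-1.     0.03  -0.004] y 0.001..0.032 z 0.123..0.130 len 0.059
  y 0.008 z 0.123..0.130 n64
  y 0.023 z 0.123..0.130 n59
  y 0.038 z 0.125..0.126 n3
[348 202  20  15 225] mean [0.5995 0.0922 0.0855] dir [0.148 0.979 0.141] y 0.070..0.125 z 0.061..0.098 len 0.058
  y 0.077 z 0.061..0.098 n86
  y 0.092 z 0.068..0.098 n62
  y 0.107 z 0.065..0.098 n57
  y 0.122 z 0.066..0.097 n30
[376 202  13  10 106] mean [0.6096 0.1686 0.0832] dir [ 0.007  1.    -0.009] y 0.148..0.192 z 0.065..0.097 len 0.044
  y 0.155 z 0.072..0.094 n38
  y 0.170 z 0.069..0.095 n40
  y 0.185 z 0.065..0.097 n32
```

Contact on the +x flank of the V only (Fx −13 N), so I'll shift about 3 mm towards −x, and let it settle.

```bash
python3 -m inch '[{"x":0,"y":-0.03,"z":-0.03,"spin":0,"grip":0.75},{"x":0,"y":-0.06,"z":-0.03,"spin":0,"grip":0.75},{"x":0,"y":-0.09,"z":0,"spin":0,"grip":0.75},{"x":0,"y":-0.09,"z":0,"spin":0,"grip":0.75}]'
```

```text
time_s: 16.15
position: [0.5925, 0.1307, 0.0637]
eef_rot: [0.002, 0.725, 0.689, 0.001]
wrist_force: [-7.8, -3.8, 18.3]
width: 0.0353
finger_force: 30.0
```

```bash
python3 -m inch '[{"x":0,"y":-0.06,"z":-0.05,"spin":0,"grip":0.75},{"x":0,"y":-0.12,"z":-0.05,"spin":0,"grip":0.75},{"x":0,"y":-0.12,"z":0,"spin":0,"grip":0.75},{"x":0,"y":-0.12,"z":0,"spin":0,"grip":0.75}]'; python3 bar.py .04
```

```text
time_s: 16.65
position: [0.5894, 0.1317, 0.0608]
eef_rot: [0.001, 0.725, 0.689, 0.001]
wrist_force: [1.6, -0.9, 6.0]
width: 0.0351
finger_force: 30.0
[325 195  17  13 114] mean [0.5895 0.0161 0.1269] dir [-0.999  0.042  0.003] y 0.002..0.031 z 0.122..0.130 len 0.061
  y 0.009 z 0.124..0.130 n62
  y 0.024 z 0.122..0.130 n57
[348 203  20  14 224] mean [0.5964 0.0929 0.0829] dir [0.237 0.958 0.164] y 0.070..0.123 z 0.058..0.099 len 0.057
  y 0.077 z 0.058..0.094 n85
  y 0.092 z 0.061..0.094 n65
  y 0.107 z 0.065..0.095 n62
  y 0.122 z 0.064..0.099 n26
[375 202  14  11 112] mean [0.6063 0.1686 0.0807] dir [-0.004  1.     0.002] y 0.139..0.193 z 0.063..0.097 len 0.054
  y 0.146 z 0.070..0.097 n17
  y 0.161 z 0.063..0.091 n45
  y 0.176 z 0.065..0.092 n40
  y 0.191 z 0.064..0.090 n21
```

Seated now: Fz is low and the top is at z ≈ 0.093. Release gently and retreat upward.

```bash
python3 -m inch '[{"x":0,"y":0,"z":0,"spin":0,"grip":0.595},{"x":0,"y":0,"z":0,"spin":0,"grip":0.588},{"x":0,"y":0,"z":0,"spin":0,"grip":0.57},{"x":0,"y":0,"z":0,"spin":0,"grip":0.4},{"x":0,"y":0,"z":0,"spin":0,"grip":0.3},{"x":0,"y":0,"z":0,"spin":0,"grip":0.3},{"x":0,"y":0,"z":-1.5,"spin":0,"grip":0.3},{"x":0,"y":0,"z":-3.5,"spin":0,"grip":0.3},{"x":0,"y":0,"z":-5,"spin":0,"grip":0.3},{"x":0,"y":0,"z":-5,"spin":0,"grip":0.3}]' && python3 -m inch '[{"x":-4,"y":-4,"z":0,"spin":0,"grip":0.3},{"x":-4,"y":-4,"z":0,"spin":0,"grip":0.3},{"x":-4,"y":-4,"z":0,"spin":0,"grip":0.3},{"x":-4,"y":-4,"z":0,"spin":0,"grip":0.3}]'; python3 - <<'E'
from h import *
from workcell import arm
print(arm.get_state()["position"])
for n in("top","scene"):
    c=arm.camera(n);W=cloud(c);Z=W[...,2]
    cv2.imwrite(f"pics/{n}6.png",cv2.resize(c["color"][150:230,230:330,::-1] if n=="top" else c["color"][180:260,320:420,::-1],None,fx=5,fy=5))
    b=(abs(W[...,0]-.593)<.06)&(abs(W[...,1]-.132)<.085)
    q=W[b&(Z>.082)&(Z<.11)];print(n,q.mean(0),"y",np.percentile(q[:,1],[1,99]),"z",np.percentile(Z[b],99),len(q))
    if len(q):
        f=np.polyfit(q[:,1],q[:,0],1);print(" slope",np.degrees(np.arctan(f[0])),"x@.132",np.polyval(f,.132),"ztilt",np.polyfit(q[:,1],q[:,2],1)[0])
a,b=[cv2.imread(f"pics/{n}6.png") for n in("top","scene")]
cv2.imwrite("pics/both6.png",cv2.resize(np.hstack([a,b]),(800,320)))
E
```

```text
time_s: 17.95
position: [0.5904, 0.132, 0.214]
eef_rot: [0.002, 0.725, 0.688, 0.003]
wrist_force: [-0.0, 0.7, -0.9]
width: 0.0615
finger_force: 0.0
time_s: 18.45
position: [0.4579, 0.017, 0.2083]
eef_rot: [-0.002, 0.726, 0.687, -0.002]
wrist_force: [-0.8, 0.8, 0.2]
width: 0.0612
finger_force: 0.0
[0.45791275 0.01699431 0.20834447]
top [0.59324871 0.13614271 0.0903049 ] y [0.07705013 0.19501468] z 0.09596922038815822 504
 slope 3.2030420756503197 x@.132 0.5930168806448506 ztilt -0.0013423395139559216
scene [0.59614691 0.12846582 0.08939223] y [0.07163942 0.19054186] z 0.0938419365965282 287
 slope 3.3507548156218134 x@.132 0.5963538262941567 ztilt 0.0070538197417431454
```

View pics/both6.png

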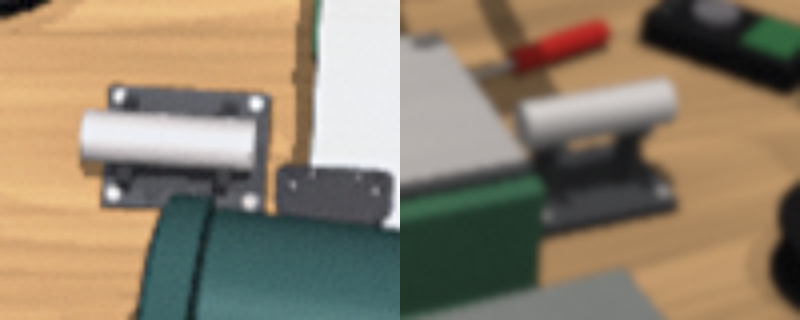

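The bar lies level and seated in both Vs in both views. It is about 3.5 mm too far in +y in both cameras, and there's time to spare, so I'll regrip and slide it back.

```bash
python3 -m inch '[{"x":4,"y":4,"z":0,"spin":0,"grip":0.3},{"x":4,"y":4,"z":0,"spin":0,"grip":0.3},{"x":4,"y":4,"z":0,"spin":0,"grip":0.3},{"x":4,"y":4,"z":0,"spin":0,"grip":0.3},{"x":4,"y":4,"z":2,"spin":0,"grip":0.3},{"x":4,"y":4,"z":4,"spin":0,"grip":0.3},{"x":4,"y":4,"z":5,"spin":0,"grip":0.3},{"x":4,"y":4,"z":5,"spin":0,"grip":0.6},{"x":4,"y":4,"z":5,"spin":0,"grip":0.65},{"x":4,"y":4,"z":5,"spin":0,"grip":0.65}]' && python3 -m inch '[{"x":0,"y":0,"z":0,"spin":0,"grip":0.65},{"x":-0.06,"y":0,"z":-0.06,"spin":0,"grip":0.65},{"x":-0.12,"y":0,"z":-0.06,"spin":0,"grip":0.65},{"x":-0.12,"y":0,"z":0,"spin":0,"grip":0.65},{"x":-0.12,"y":0,"z":0,"spin":0,"grip":0.595},{"x":-0.12,"y":0,"z":0,"spin":0,"grip":0.585},{"x":-0.12,"y":0,"z":0,"spin":0,"grip":0.4},{"x":-0.12,"y":0,"z":0,"spin":0,"grip":0.3},{"x":-0.12,"y":0,"z":0,"spin":0,"grip":0.3}]' && python3 -m inch '[{"x":0,"y":0,"z":-2,"spin":0,"grip":0.3},{"x":0,"y":0,"z":-4,"spin":0,"grip":0.3},{"x":0,"y":0,"z":-5,"spin":0,"grip":0.3},{"x":-4,"y":-4,"z":-5,"spin":0,"grip":0.3},{"x":-4,"y":-4,"z":-5,"spin":0,"grip":0.3},{"x":-4,"y":-4,"z":-5,"spin":0,"grip":0.3},{"x":-4,"y":-4,"z":-5,"spin":0,"grip":0.3}]'; python3 - <<'E'
from h import *
from workcell import arm
for n in("top","scene"):
    c=arm.camera(n);W=cloud(c);Z=W[...,2]
    b=(abs(W[...,0]-.593)<.06)&(abs(W[...,1]-.132)<.085)
    q=W[b&(Z>.082)&(Z<.11)];print(n,q.mean(0),"y",np.percentile(q[:,1],[1,99]),"z",np.percentile(Z[b],99),len(q))
    f=np.polyfit(q[:,1],q[:,0],1);print(" slope",np.degrees(np.arctan(f[0])),"x@.132",np.polyval(f,.132),"ztilt",np.polyfit(q[:,1],q[:,2],1)[0])
    b=(abs(W[...,0]-.46)<.016)&(abs(W[...,1]+.05)<.045)&(Z>.1)&(Z<.135)
    if b.sum()>20: print(" handle",W[b].mean(0),W[b].max(0),b.sum())
go([.468,-.0505,.185],-3)
E
```

```text
time_s: 19.8
position: [0.5894, 0.1319, 0.0616]
eef_rot: [0.001, 0.725, 0.688, 0.001]
wrist_force: [-0.3, 0.3, -0.6]
width: 0.0353
finger_force: 30.1
time_s: 20.92
position: [0.5867, 0.128, 0.0592]
eef_rot: [-0.0, 0.725, 0.688, -0.001]
wrist_force: [-0.2, -0.0, -0.1]
width: 0.0606
finger_force: 0.0
time_s: 21.8
position: [0.4584, 0.0133, 0.2095]
eef_rot: [-0.001, 0.726, 0.688, -0.001]
wrist_force: [0.9, 0.4, 0.1]
width: 0.0617
finger_force: 0.0
top [0.5934516  0.1323873  0.09009689] y [0.07407692 0.19067132] z 0.09557816777827538 506
 slope 2.661250592616428 x@.132 0.593433598866723 ztilt -0.003917015415220703
 handle [ 0.46695175 -0.08759294  0.12514117] [ 0.47469383 -0.08066416  0.12917363] 31
scene [0.59616491 0.12523536 0.08951229] y [0.06824086 0.18602008] z 0.09404282395780351 285
 slope 3.8308578841637884 x@.132 0.5966178773476866 ztilt 0.0051420902950856245
 handle [ 0.46751209 -0.05138776  0.12344033] [ 0.4749606  -0.00519899  0.129043  ] 115
at [0.4619 0.0145 0.21  ] ytool -3.1 tilt [ 0.     0.001 -1.   ] -> x -2.15 y 0.32 z 0.83 spin -0.01
```

Bar centred within 1 mm in both views. Now the guard handle: approach with a narrowed opening.

```bash
python3 -m inch '[{"x":-2.2,"y":0.22,"z":0,"spin":0,"grip":0.65},{"x":-2.2,"y":0.22,"z":0,"spin":0,"grip":0.65},{"x":-2.2,"y":0.22,"z":0,"spin":0,"grip":0.65},{"x":-2.2,"y":0.22,"z":0,"spin":0,"grip":0.65}]'; python3 -c "
from h import go
go([.465,-.0515,.101],-3.1)"
```

```text
time_s: 22.4
position: [0.4648, -0.0505, 0.2096]
eef_rot: [-0.0, 0.725, 0.689, 0.0]
wrist_force: [0.1, -0.3, -0.1]
width: 0.0312
finger_force: 0.0
at [ 0.4648 -0.0505  0.2096] ytool -2.9 tilt [ 0.001 -0.    -1.   ] -> x -0.03 y 0.01 z 3.62 spin 0.03
```

```bash
python3 -m inch '[{"x":0,"y":0,"z":1.5,"spin":0,"grip":0.65},{"x":0,"y":0,"z":2.4,"spin":0,"grip":0.65},{"x":0,"y":0,"z":3.1,"spin":0,"grip":0.65},{"x":0,"y":0,"z":3.6,"spin":0,"grip":0.65},{"x":0,"y":0,"z":3.6,"spin":0,"grip":0.65}]'; python3 -m inch '[{"x":0,"y":0,"z":0,"spin":0,"grip":0.8},{"x":0,"y":0,"z":0,"spin":0,"grip":0.9},{"x":0,"y":0,"z":0,"spin":0,"grip":0.95},{"x":0,"y":0,"z":0,"spin":0,"grip":0.95}]'; python3 - <<'E'
from h import *
from workcell import arm
c=arm.camera("scene");cv2.imwrite("pics/s7.png",cv2.resize(c["color"][130:270,230:430,::-1],None,fx=4,fy=4))
E
```

```text
time_s: 23.02
position: [0.4637, -0.0505, 0.1009]
eef_rot: [-0.001, 0.725, 0.689, -0.001]
wrist_force: [0.3, -0.3, 0.1]
width: 0.031
finger_force: 0.0
time_s: 23.52
position: [0.4645, -0.0516, 0.1024]
eef_rot: [0.0, 0.725, 0.688, 0.0]
wrist_force: [-3.4, 2.4, 6.5]
width: 0.0108
finger_force: 30.0
```

View pics/s7.png

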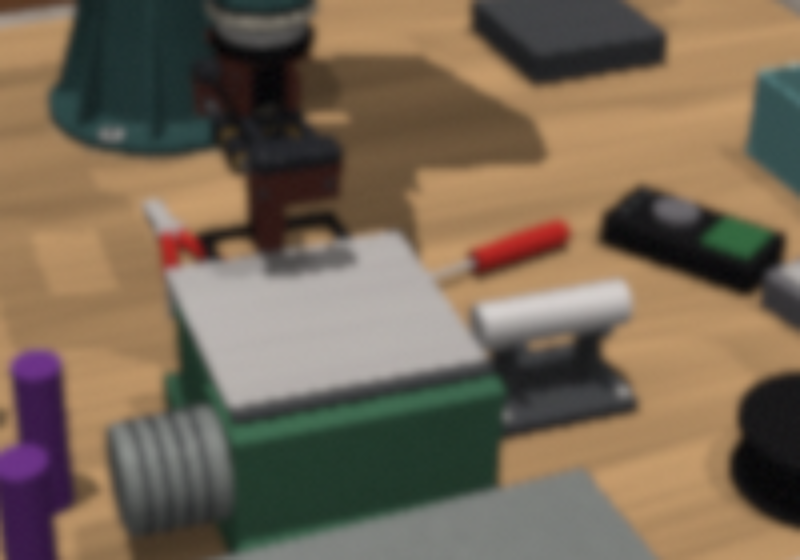

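The fingers hold the handle at crop (270,225): width 10.8 mm, 30 N. Lift along the hinge arc.

```bash
python3 -m inch '[{"x":0,"y":0.03,"z":-0.65,"spin":0,"grip":0.95},{"x":0,"y":0.11,"z":-1.3,"spin":0,"grip":0.95},{"x":0,"y":0.26,"z":-1.94,"spin":0,"grip":0.95},{"x":0,"y":0.45,"z":-2.57,"spin":0,"grip":0.95},{"x":0,"y":0.7,"z":-3.17,"spin":0,"grip":0.95},{"x":0,"y":1.0,"z":-3.75,"spin":0,"grip":0.95},{"x":0,"y":1.0,"z":-3.75,"spin":0,"grip":0.95}]'
```

```text
time_s: 24.45
position: [0.4928, -0.0531, 0.2148]
eef_rot: [-0.001, 0.725, 0.688, -0.001]
wrist_force: [-5.0, 0.1, -0.1]
width: 0.0114
finger_force: 30.0
```

```bash
python3 -m inch '[{"x":0,"y":0.36,"z":-0.55,"spin":0,"grip":0.95},{"x":0,"y":0.75,"z":-1.07,"spin":0,"grip":0.95},{"x":0,"y":1.2,"z":-1.55,"spin":0,"grip":0.95},{"x":0,"y":1.68,"z":-2.0,"spin":0,"grip":0.95},{"x":0,"y":1.68,"z":-2.0,"spin":0,"grip":0.95},{"x":0,"y":1.68,"z":-2.0,"spin":0,"grip":0.95}]'; cat > guard.py <<'E'
from h import *
from workcell import arm
st=arm.get_state();print(st["position"],st["wrist_force"],st["width"])
a=np.radians(3.05);ex=np.array([np.cos(a),-np.sin(a)])
for n in("top","scene"):
    c=arm.camera(n);W=cloud(c);col=c["color"].astype(int)
    l=W.copy(); d=W[...,:2]-np.array([.4645,-.0515])
    s=d@ex; t=d@np.array([np.sin(a),np.cos(a)])
    m=(s>.06)&(s<.24)&(abs(t)<.085)&(W[...,2]>.125)&(W[...,2]<.32)&(col.min(-1)>(90))&(np.ptp(col,axis=-1)<40)
    k,L,S,_=cv2.connectedComponentsWithStats(m.astype(np.uint8)); j=1+np.argmax(S[1:,4]); m=L==j
    q=np.c_[s[m],W[m][:,2]]; 
    for _ in range(4):
        f=np.polyfit(q[:,0],q[:,1],1); r=abs(q[:,1]-np.polyval(f,q[:,0])); q=q[r<max(.004,2*np.median(r))]
    v=np.linalg.svd(q-q.mean(0),full_matrices=0)[2][0]
    print(n,"guard deg",np.degrees(np.arctan2(-v[1],v[0])*np.sign(v[0])) ,np.degrees(np.arctan(abs(v[1]/v[0]))),len(q),np.ptp(q,axis=0))
    cv2.imwrite(f"pics/{n}8.png",c["color"][...,::-1])
E
python3 guard.py
```

```text
time_s: 25.2
position: [0.5396, -0.0556, 0.275]
eef_rot: [-0.003, 0.725, 0.688, -0.003]
wrist_force: [-16.2, 1.3, 15.9]
width: 0.011
finger_force: 30.0
[ 0.53963244 -0.05559026  0.27498285] [-16.18522239   1.28970262  15.89162091] 0.011019315759432607
top guard deg 130.84435557104212 49.155644428957906 17 [0.02857743 0.03481037]
scene guard deg 48.15447828930782 48.15447828930781 3249 [0.12144848 0.13463826]
```

```bash
python3 - <<'E'
from h import *
import pickle
d=pickle.load(open("cam0.pkl","rb"))
a=np.radians(3.05)
for n in d:
    c=d[n];W=cloud(c);col=c["color"].astype(int);e=W[...,:2]-np.array([.4645,-.0515])
    s=e@[np.cos(a),-np.sin(a)];t=e@[np.sin(a),np.cos(a)]
    m=(s>.06)&(s<.215)&(abs(t)<.08)&(abs(W[...,2]-.124)<.012)&(col.min(-1)>90)
    for i in(1,): f=np.linalg.lstsq(np.c_[s[m],t[m],np.ones(m.sum())],W[m][:,2],rcond=None)[0]
    print(n,np.degrees(np.arctan(f[:2])),f[2]+.14*f[0],m.sum())
E
python3 - <<'E'
import cv2
cv2.imwrite("pics/v8.png",cv2.resize(cv2.imread("pics/scene8.png")[90:270,210:430],None,fx=3.3,fy=3.3))
E
```

```text
scene [-0.06295924  0.0035821 ] 0.12688399770461412 1760
top [0.05045298 0.03310062] 0.1263277699250734 3419
```

View pics/v8.png

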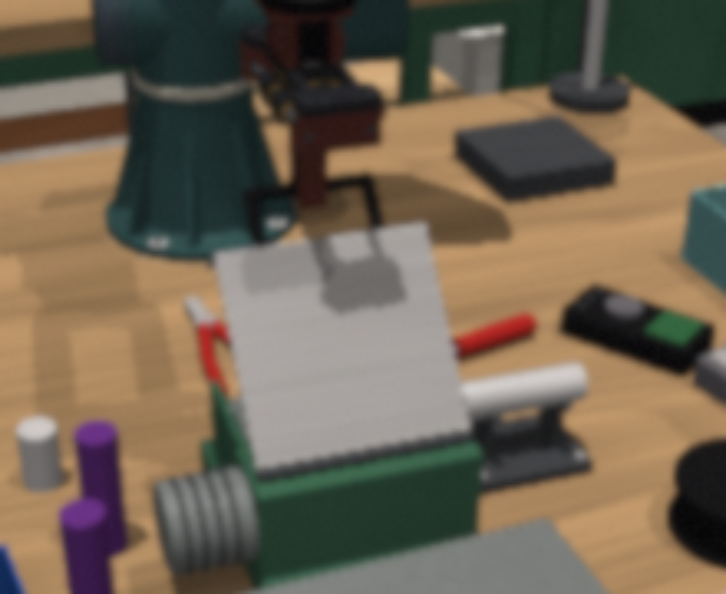

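The guard is open with the fingers on the handle at (320,185). Depth gives 48.2°, and that estimator reads 0 ± 0.1° on the shut plate. I'll nudge about 1.85° further while relieving the radial load.

```bash
python3 -m inch '[{"x":0,"y":0.06,"z":-0.12,"spin":0,"grip":0.95},{"x":0,"y":0.12,"z":-0.23,"spin":0,"grip":0.95},{"x":0,"y":0.12,"z":-0.23,"spin":0,"grip":0.95},{"x":0,"y":0.12,"z":-0.23,"spin":0,"grip":0.95}]'; python3 guard.py
```

```text
time_s: 25.8
position: [0.5464, -0.056, 0.2811]
eef_rot: [-0.001, 0.725, 0.688, -0.001]
wrist_force: [-7.1, 0.5, 4.3]
width: 0.0113
finger_force: 30.0
[ 0.54638917 -0.05596638  0.28105007] [-7.12487836  0.49792326  4.25020014] 0.011330714028905129
top guard deg 130.14926247979977 49.85073752020024 6 [0.01718229 0.01825953]
scene guard deg 50.48415015696604 50.48415015696604 3129 [0.11380807 0.13859171]
```

```bash
python3 -m inch '[{"x":0,"y":-0.04,"z":0.03,"spin":0,"grip":0.95},{"x":0,"y":-0.04,"z":0.03,"spin":0,"grip":0.95},{"x":0,"y":-0.04,"z":0.03,"spin":0,"grip":0.95},{"x":0,"y":-0.04,"z":0.03,"spin":0,"grip":0.95},{"x":0,"y":-0.04,"z":0.03,"spin":0,"grip":0.95},{"x":0,"y":-0.04,"z":0.03,"spin":0,"grip":0.95}]'; python3 guard.py; python3 guard.py
```

```text
time_s: 26.65
position: [0.5452, -0.0559, 0.2801]
eef_rot: [-0.001, 0.725, 0.688, -0.001]
wrist_force: [-7.8, 1.2, 4.1]
width: 0.0114
finger_force: 30.0
[ 0.54517338 -0.0559065   0.28006723] [-7.78004125  1.15261642  4.14247443] 0.011352761870762092
top guard deg 128.78666050411394 51.21333949588607 9 [0.02158118 0.02693376]
scene guard deg 50.10612987646961 50.10612987646961 3202 [0.11677695 0.13749411]
[ 0.5451944  -0.05587948  0.28004648] [-6.3983494   0.49435212  4.75550053] 0.01123495555522006
top guard deg 130.30480238375634 49.69519761624368 9 [0.02101487 0.02405781]
scene guard deg 50.0463640417221 50.0463640417221 3200 [0.11779391 0.13707295]
```

Holding steady at 50.1°; hand in.

```bash
python3 -c "
from workcell import arm
print(arm.sign_off())"
```

```text
the job is handed in; nothing more can be done
None
```

I handed the job in at about 27 s: the tall bar lies level in the cradle, released and centred across both V supports to about 1 mm, and the fingers hold the guard steady at about 50°; the result of the judging was not shown.

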